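# Press a stretcher-frame corner home with a bench quick clamp

## Robot

A 7-joint arm with a two-finger parallel gripper is mounted at the origin on the work surface. World frame = base frame: x ahead of the robot, y to its left, z up, the work surface at z = 0. Lengths are in m, angles in rad, forces in N, time in s.
With the tool pointing down it reaches from about 0.4 to 0.85 m from the base axis. Payload 10.4 kg.
Tool frame: the origin (TCP) lies between the finger pads; the fingertips stand 25 mm ahead of it and the grasp point (between the pads) lies 6 mm ahead of it; x points along the fingers, y is the direction in which the jaws open and shut, and the axes are right-handed (so a half turn about x gives the same grasp; the last joint's range is limited). The gripper opens to 87 mm and grips with 3 to 60 N. Pads are 19 mm wide; open, the fingers measure 117 mm over their backs; the gripper's body (75 mm by 190 mm) begins 51 mm behind the grasp point.
Start: joints at [-1.305, 0.332, -0.065, 1.46, 0.022, 1.35, -0.088], TCP at [0.178, 0.599, 0.248] pointing down, gripper open.
Joint ranges: [-2.6, 2.6], [-0.5, 2.12], [-1.47, 1.34], [0.16, 2.42], [-1.27, 4.41], [0.06, 2.06], [-2.6, 2.6]. Speed limits (rad/s): [2.22, 2.22, 2.79, 2.79, 3.14, 3.14, 3.14].

## Interface

Orientations are given as a unit quaternion [x, y, z, w].
In Python, from rig import * gives the robot as it stands. Calls block until the motion is done:
- reach(position, orientation): joint-space move of the TCP to a pose.
- line_to(position, rot=None, vel=0.15, guard=None): straight line of the TCP; rot=None keeps the orientation; vel is the mean speed in m/s. With guard (N) it stops when the force on the tool has changed by that much, and returns True; else False.
- move_joints(angles): joint-space move.
- move_gripper(opening): finger opening in m; the grip force is fixed at half the most; returns when the fingers have stopped.
- dwell(seconds).
- solve_ik(position, orientation): joint angles nearest the present ones, or None.
- read_state(): the state.
- read_camera(name): name is "scene" or "top" or "wrist"; returns the picture (480x640x3 uint8, red, green, blue); there is no depth.
- camera_info(name): a dict with "intrinsics" (3x3 intrinsics, pixels), "distortion" ([k1, k2, p1, p2, k3] as OpenCV has them; the pictures are not rectified), "pose" (4x4, takes a point from camera to world coordinates); the wrist camera has in their place "tool_from_camera" (4x4, takes a point from camera to tool coordinates, whose origin is the TCP and whose axes are the tool frame's). Camera axes: x right, y down, z forward; pixel columns grow to the right and rows downward; lengths in m; the calibration is good to about 2 mm. A picture is of the moment at which its call begins: read the wrist's pose just before it. camera_info takes no time and is no camera call.
A pose or a line that the arm cannot do raises PlanningError and nothing moves.
- finish_job(): hands the job in, once; it reports no verdict.
Trained networks look in the newest picture that a camera, given by its name, has taken for a name from the list of things; names that differ only in an ending like _2 or _b are one class to them, and where a whole thing is asked for, a point or a joint stands for the part that bears it (a point fixed in the world has none). Each returns a list of dicts, best first, with "score" (0 to 1); they miss things now and then, are a little off and sometimes report something else, mostly with a low value. They report only what shows in the picture. A call takes as long as a camera call. They do not tell look-alikes from the thing itself.
- spot_in(camera, name): "uv" ([column, row] in pixels, amid what is visible of it).
- masks_of(camera, name): "pixels" (480x640 bool, what is visible of it) and "uv" ([column, row] in pixels, amid what is visible of it).
- pinpoint(camera, name): "uv" ([column, row] in pixels: a listed point, or the origin of a listed thing).
The state is a dict: "t": time; "joint_pos": joint angles; "dq": joint speeds; "joint_efforts": joint torques, N m; "eef_pos": TCP position; "tcp_rot": TCP orientation; "force": force on the tool from outside, world axes, zero at the start; "ft_torque": the same for the moment, N m; "gripper_width": finger opening in m.
Only numpy, scipy, OpenCV 4.12 (cv2) and the standard library are available. Lean on these libraries where they do the work, as an engineer would, in place of code of your own. Each camera call takes 0.05 s, during which the arm holds its last target.

## Task

Close the half-open corner of the small picture stretcher with the bench quick clamp: squeeze its sprung trigger as often as needed until the rail sits fully home against the crosspiece and the clamp, with the trigger let go, holds it firmly by itself without bruising the soft wood (at least 6 N, never over 22 N on the rail). Then press the red release tab until the foot has backed well clear of the rail, and let go. Work only with the trigger and the tab: do not push the wooden parts or the foot by hand, and leave the tin, the tape and the brush where they are.

Things in the scene. Friction and masses are not known exactly. Their poses are not given: they have to be found in the camera images.
- press_jig: Fixed wooden base 405 x 130 x 30 mm with a quick bar clamp, fence and grey stop, all below 142 mm. Origin on the underside under the clamp's handle; +x is the pressing direction, z up. In this frame (mm): base x -120 to 285; trigger bar at rest (-46.5,0,130), handle (0,0), release tab (-96,0,81), foot face x 76 to 88 at the start; the rail is home when its rear end is at x = 108.
- handle_grip (a point): Point on the axis of the clamp's fixed black handle, 130 mm above the table: an upright post 12 mm thick along the jig's x and 40 mm wide along y, top at 142 mm.
- trigger_grip (a point): Centre of the trigger's orange cross bar (12 mm thick, 44 along jig y), top of a lever pivoted 116 mm below. At rest 130 mm above the table, 46.5 mm behind the handle axis (58.5 mm over both). Squeezed fully towards the handle (jig +x) to a hard stop it moves 27 mm, sinks 3 (32 mm over both). Springs back. Felt at the bar: 3 to 5 N walking freely; 6, 10, 13 N when the foot pushes 5, 14, 22 N.
- trigger (a joint): Trigger angle (rad): 0 at rest, 0.235 fully squeezed. Ratchet with 3 mm teeth: a full squeeze walks the bar and foot forward 10 mm, and when the trigger is let back fully (needed before the next squeeze) a pawl holds the bar at the last tooth passed, 9 mm on (after a part squeeze 0 to 3 mm falls back). 58 mm in all.
- tab_top (a point): Middle of the top of the red release tab, 28 mm (jig x) by 30 mm (jig y), behind the trigger, 81 mm above the table. Pressed straight down.
- release_tab (a joint): Angle of the release tab (rad): 0 to 0.03 at rest, 0.26 pressed fully down (12 mm lower). It needs 3 to 12 N, more the harder the clamp holds. It lifts the pawls only when nearly fully down; held there for 2 s, a return spring draws the bar and foot back. It springs up by itself.
- foot: Orange clamp foot, 10 x 34 x 22 mm, on the front of the steel bar; origin at its centre, 42 mm above the table, x the pressing direction. Sprung on the bar: yields from 2.5 N on, 3.2 N per mm over 14 mm, so once the rail is home the foot stands still, each tooth adds 9 N and a full squeeze is too much: stop part way by feel. Pushing above 22 N bruises the wood; a firm hold is 6 N or more.
- foot_face (a point): Centre of the foot's pressing face, 42 mm above the table.
- rail: Short medium-brown wooden stretcher bar 110 x 40 x 24 mm, loose, lying on the base between a fence and a sprung cork shoe that brake it (some 4 to 6 N to slide). Origin under its middle; +x towards the crosspiece. A tongue 34 mm long, 18 wide, 8 thick stands out of its +x end, already partly in the crosspiece's slot.
- rail_shoulder (a point): Centre of the rail's +x end face (the shoulder around the tongue). The gap to mortise_mouth is 6 to 16 mm at the start and 0 to 0.5 mm when fully home.
- rail_end (a point): Centre of the rail's rear (-x) end face, which the foot presses; 3 to 26 mm ahead of the foot at the start.
- crosspiece: Light wooden stretcher bar 45 x 190 x 24 mm with a slot for the tongue, loose, lying across the base against the fixed grey stop. Origin under its middle, x the pressing direction.
- mortise_mouth (a point): Centre of the slot's mouth in the crosspiece's near face; its x is the pressing direction.
- paint_tin: Closed tin, 68 mm across, 75 mm high, on the table on the +y side of the jig. Not to be moved.
- tape_roll: Blue tape roll 90 mm across, 24 mm high, on the +y side of the jig. Not to be moved.
- brush: Paint brush, 200 mm, lying on the -y side of the jig. Not to be moved.
There are look-alikes about, which are no part of the job. Leave any orange or turquoise look-alike of the rail alone.

How it is judged:
By the outcome, as a careful person would: the job done as asked, in the order asked, and still so for the second after the job is handed in, with the robot touching nothing.
It also fails if it takes over 72 s, if anything falls off the work surface, if the arm or the gripper's body presses on something with over 40 N, if the wrist force passes 120 N, or if a joint passes its speed limit or range.

## Working session

There is one attempt and no reset: what is moved stays moved. The work goes in short steps, each a Python script; the robot and the scene stay as the last script left them, time stands still between calls to the robot, and variables do not carry over. Pictures are saved under pics/ and viewed, and the job is handed in when it is done.

```bash
mkdir -p pics; ls
python3 - <<'E'
from rig import *
import cv2
s=read_state(); print(s['t'],s['eef_pos'],s['tcp_rot'],s['force'],s['gripper_width'])
for c in ['scene','top']:
    im=read_camera(c); cv2.imwrite(f'pics/{c}0.png',im[:,:,::-1])
    i=camera_info(c); print(c,i)
    for n in ['handle_grip','trigger_grip','tab_top','foot_face','rail_end','rail_shoulder','mortise_mouth','press_jig','rail','crosspiece','paint_tin','tape_roll','brush']:
        print(n,[(round(d['score'],2),[round(float(x),1) for x in d['uv']]) for d in pinpoint(c,n)][:4])
print(camera_info('wrist'))
E
```

```text
pics
0.0 [0.17788321 0.59877065 0.24676161] [ 0.10122359  0.69980326 -0.10222333  0.69969963] [-0.07762582 -0.82059491 -0.3900859 ] 0.08697277067284852
scene {'intrinsics': array([[545.21826437,   0.        , 322.0475902 ],
       [  0.        , 545.21826437, 237.14949134],
       [  0.        ,   0.        ,   1.        ]]), 'distortion': array([-0.13072306,  0.        ,  0.        ,  0.        ,  0.        ]), 'pose': array([[-0.39564059,  0.56921121, -0.72074067,  1.36574594],
       [ 0.9184039 ,  0.24664189, -0.3093575 ,  0.2849479 ],
       [ 0.00167508, -0.78432543, -0.62034734,  0.78054034],
       [ 0.        ,  0.        ,  0.        ,  1.        ]])}
handle_grip [(0.74, [401.9, 221.2])]
trigger_grip [(0.57, [401.3, 225.9]), (0.54, [427.2, 226.0])]
tab_top [(0.79, [448.7, 244.1]), (0.74, [387.6, 238.1])]
foot_face [(0.71, [358.2, 255.7])]
rail_end [(0.8, [250.0, 194.8]), (0.64, [258.3, 312.7]), (0.63, [352.1, 261.4]), (0.16, [399.1, 222.6])]
rail_shoulder [(0.93, [298.8, 255.5]), (0.88, [238.4, 355.4]), (0.84, [225.9, 220.3])]
mortise_mouth [(0.67, [296.6, 253.2])]
press_ji
[... 1369 characters left out ...]
69.9, 216.9])]
tape_roll [(0.89, [188.1, 242.5])]
brush [(0.71, [267.9, 335.9])]
{'intrinsics': array([[380.7097519 ,   0.        , 323.90368823],
       [  0.        , 380.7097519 , 244.09378389],
       [  0.        ,   0.        ,   1.        ]]), 'distortion': array([-0.06984808,  0.        ,  0.        ,  0.        ,  0.        ]), 'tool_from_camera': array([[ 1.11902781e-03, -2.92532420e-01,  9.56254951e-01,
        -1.38425467e-01],
       [ 9.99999200e-01, -2.36086156e-04, -1.24244039e-03,
        -1.22313657e-04],
       [ 5.89212649e-04,  9.56255577e-01,  2.92531921e-01,
        -8.00808359e-02],
       [ 0.00000000e+00,  0.00000000e+00,  0.00000000e+00,
         1.00000000e+00]])}
```

View pics/scene0.png

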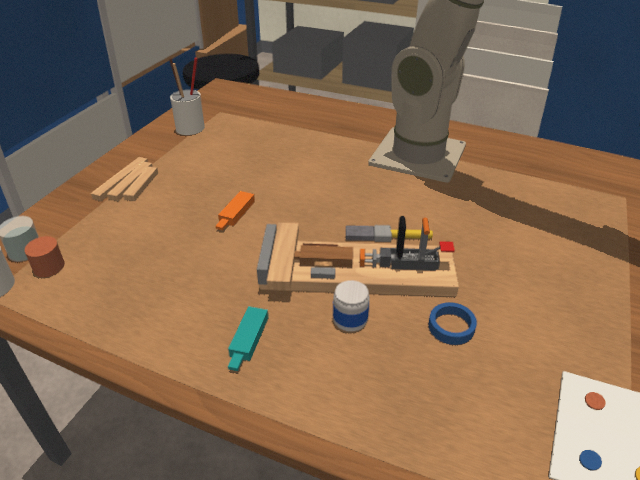

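View pics/top0.png

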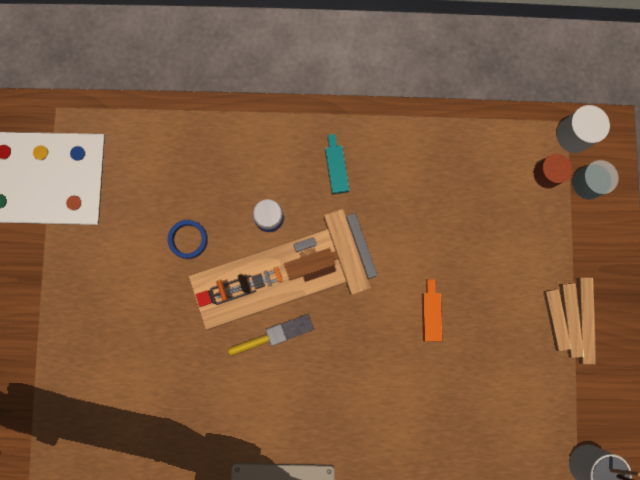

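The scene picture shows the jig with its rail at (325,255), crosspiece at (285,255), handle at (402,235), trigger at (425,235) and red tab at (447,246). 

Possible mix-ups:
- **Rail:** the brown bar on the jig at scene (325,255), top (310,263) is the one I want. The orange bar at scene (237,208), top (432,318) and the turquoise bar at scene (248,335), top (337,170) are look-alikes.
- **Trigger:** the orange bar at top (222,290) is the one I want. It could be mistaken for the orange foot at top (280,272), the black handle at top (243,284) or the brush's yellow handle.
- **Tab:** the only red part is at top (204,298).

Next I'll fit the jig pose and check it in one crop.

```bash
cat > h.py <<'E'
from rig import *
import numpy as np, cv2
from scipy.optimize import least_squares
from scipy.spatial.transform import Rotation as R
def proj(P,info,T=None):
    T=info['pose'] if T is None else T
    Ti=np.linalg.inv(T)
    uv,_=cv2.projectPoints(np.atleast_2d(P).astype(float),cv2.Rodrigues(Ti[:3,:3])[0],Ti[:3,3],info['intrinsics'],info['distortion'])
    return uv[:,0]
def jig(p,q):
    c,s=np.cos(p[2]),np.sin(p[2]); q=np.atleast_2d(q)
    return np.c_[p[0]+c*q[:,0]-s*q[:,1],p[1]+s*q[:,0]+c*q[:,1],q[:,2]]
def wristT(s):
    T=np.eye(4);T[:3,:3]=R.from_quat(s['tcp_rot']).as_matrix();T[:3,3]=s['eef_pos']
    return T@camera_info('wrist')['tool_from_camera']
def crop(im,name,c,w,h,f):
    x,y=int(c[0]-w/2),int(c[1]-h/2);x=max(x,0);y=max(y,0)
    cv2.imwrite(name,cv2.resize(im[y:y+h,x:x+w,::-1],None,fx=f,fy=f,interpolation=cv2.INTER_CUBIC))
E
python3 - <<'E'
from h import *
mod={'handle_grip':(0,0,.13),'trigger_grip':(-.0465,0,.13),'tab_top':(-.096,0,.081)}
obs=[('scene','handle_grip',(401.9,221.2)),('scene','trigger_grip',(427.2,226)),('scene','tab_top',(448.7,244.1)),
('top','handle_grip',(243.6,284.6)),('top','trigger_grip',(222.8,291)),('top','tab_top',(201.1,299))]
inf={c:camera_info(c) for c in('scene','top')}
f=lambda p:np.concatenate([proj(jig(p,mod[n]),inf[c])[0]-uv for c,n,uv in obs])
best=min((least_squares(f,[.4,.1,a],loss='soft_l1') for a in(-1.2,-2.,0)),key=lambda r:r.cost)
print(best.x,best.cost,f(best.x).round(1))
p=best.x
im=read_camera('scene').copy()
for q in list(mod.values())+[(.108,0,.042),(.218,0,.042),(-.12,.065,.03),(.285,.065,.03),(-.12,-.065,.03),(.285,-.065,.03)]:
    u=proj(jig(p,q),inf['scene'])[0]; cv2.circle(im,(int(round(u[0])),int(round(u[1]))),1,(0,255,0),-1)
crop(im,'pics/c1.png',(360,250),240,150,3.3)
print(jig(p,[(0,0,.13),(-.0465,0,.13),(-.096,0,.081)]))
E
```

```text
[ 0.50849734  0.09191565 -1.25679071] 6.9491127075957335 [ 1.   3.2 -0.9 -0.2 -1.   2.2 -0.5  0.6 -0.9  0.6  1.8  0.1]
[[0.50849734 0.09191565 0.13      ]
 [0.49413485 0.13614199 0.13      ]
 [0.47884574 0.18322163 0.081     ]]
```

View pics/c1.png

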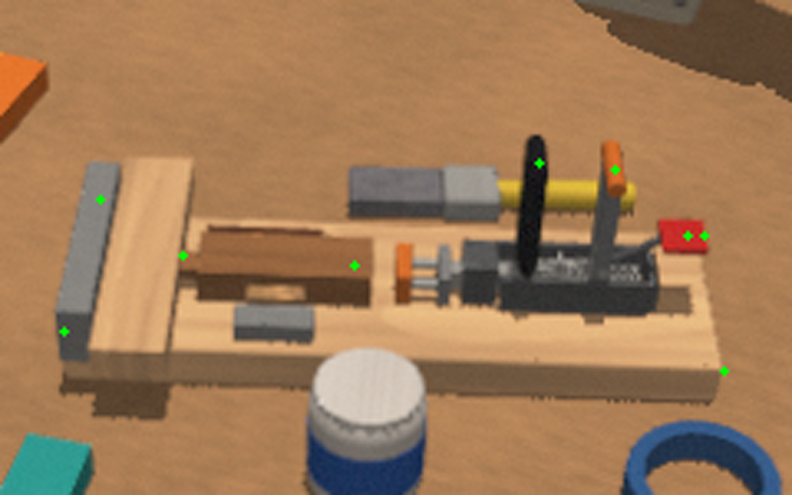

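The crop shows the fit landing on the handle, trigger bar and tab, and the brown rail is the one on the jig. My plan is to push the trigger bar from behind with closed fingers, with the jaw axis across the jig. I'll feel the force that way and press the tab with the same tool. First I'll move above it and refine the pose with the wrist camera.

```bash
cat >> h.py <<'E'
def orient(yaw):
    j=np.array([np.cos(yaw),np.sin(yaw),0]); Z=np.array([0,0,1.])
    return R.from_matrix(np.c_[-Z,-np.cross(Z,j),-j]).as_quat()
E
python3 - <<'E'
from h import *
p=np.array([ 0.5085,  0.0919, -1.2568])
q=orient(p[2])
P=jig(p,(-.08,0,.24))[0]
print(P,q,solve_ik(P,q), solve_ik(jig(p,(-.1,0,.1))[0],q))
reach(P,q)
print(read_state()['t'])
move_gripper(0.0)
s=read_state(); print(s['t'],s['eef_pos'],s['force'],s['gripper_width'],s['joint_pos'])
im=read_camera('wrist'); cv2.imwrite('pics/w1.png',im[:,:,::-1])
T=wristT(s); wi=camera_info('wrist')
for n,m in [('handle_grip',(0,0,.13)),('trigger_grip',(-.0465,0,.13)),('tab_top',(-.096,0,.081)),('foot_face',(.082,0,.042)),('rail_end',(.1,0,.042)),('rail_shoulder',(.208,0,.042)),('mortise_mouth',(.218,0,.042))]:
    print(n,[(round(d['score'],2),[round(float(x),1) for x in d['uv']]) for d in pinpoint('wrist',n)][:3],proj(jig(p,m),wi,T)[0].round(1))
for i in range(5): dwell(.1);print(read_state()['force'])
E
```

```text
[0.48379104 0.16798855 0.24      ] [ 0.57202754 -0.41567354 -0.57202754 -0.41567354] None [ 0.55857112  0.53753542 -1.23517961  1.87600781  0.56147412  1.13849879
  2.57143276]Traceback (most recent call last):
  File "<stdin>", line 6, in <module>
rig.PlanningError: the arm cannot take that pose within its joint ranges
```

```bash
sed -i 's/np.c_\[-Z,-np.cross(Z,j),-j\]/np.c_[-Z,np.cross(Z,j),j]/' h.py
cat > look.py <<'E'
from h import *
import sys
def look(name,p):
    s=read_state(); im=read_camera('wrist'); cv2.imwrite(name,im[:,:,::-1])
    T=wristT(s); wi=camera_info('wrist')
    print(s['t'],s['eef_pos'],s['force'],s['gripper_width'])
    for n,m in [('handle_grip',(0,0,.13)),('trigger_grip',(-.0465,0,.13)),('tab_top',(-.096,0,.081)),('foot_face',(.082,0,.042)),('rail_end',(.1,0,.042)),('rail_shoulder',(.208,0,.042)),('mortise_mouth',(.218,0,.042))]:
        print(n,[(round(d['score'],2),[round(float(x),1) for x in d['uv']]) for d in pinpoint('wrist',n)][:3],proj(jig(p,m),wi,T)[0].round(1))
E
python3 - <<'E'
from look import *
p=np.array([ 0.5085,  0.0919, -1.2568])
q=orient(p[2])
for m in [(-.08,0,.24),(-.1,0,.1),(-.03,0,.145),(.0,0,.24)]: print(solve_ik(jig(p,m)[0],q))
reach(jig(p,(-.08,0,.24))[0],q)
move_gripper(0.0)
look('pics/w1.png',p)
for i in range(5): dwell(.05);print(read_state()['force'],read_state()['t'])
E
```

```text
[-0.808043    0.07913144  0.40816179  1.78643663 -0.03273137  1.28264722
 -0.07772089]
[-0.79986392  0.23122869  0.37732405  1.94116    -0.1013478   0.98732099
 -0.06172348]
[-0.74372433  0.17677326  0.46115903  1.90183705 -0.08871221  1.08275647
  0.06688379]
[-0.74131063  0.09066334  0.50742595  1.77963916 -0.04589951  1.28294962
  0.09140441]
4.8833 [0.4837892  0.16800818 0.24000091] [-0.59772503 -0.29253742 -0.04411104] 0.0002726259428423841
handle_grip [] [323.8 351. ]
trigger_grip [(0.62, [326.3, 298.2])] [323.8 294.4]
tab_top [(0.89, [327.4, 214.7])] [323.7 211.6]
foot_face [] [323.8 372. ]
rail_end [(0.89, [333.0, 387.9])] [323.9 386.3]
rail_shoulder [] [323.9 463.3]
mortise_mouth [] [323.9 469.6]
[-0.66532639 -0.98525728  0.71687288] 5.3333
[-0.17299497 -0.35522121  0.48593732] 5.3833
[-0.16963319 -0.28152346  0.15746744] 5.4333
[-0.63951179  0.1880403  -0.08949773] 5.4833
[-0.38133714 -0.14073095  0.34005634] 5.5333
```

View pics/w1.png

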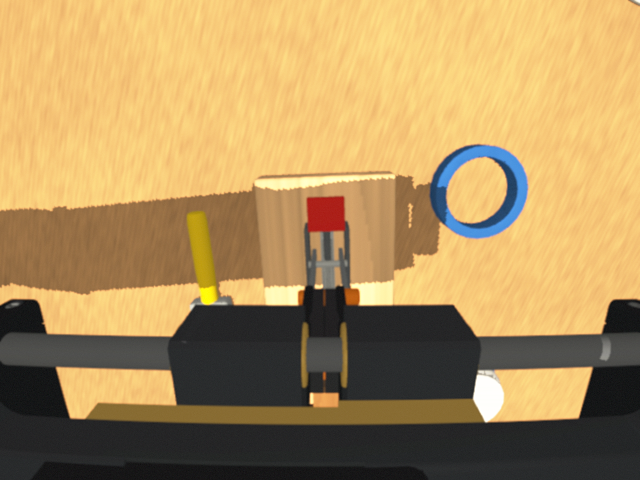

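The wrist picture shows the red tab at (326,214) and the trigger bar ends at (300,297) and (358,297), about 2 mm off the fit in x and y. I'll correct the pose, go in behind the bar and feel for contact.

```bash
cat >> h.py <<'E'
p=np.array([ 0.5085,  0.0919, -1.2568])
p[:2]=jig(p,(.002,.002,0))[0][:2]
q=orient(p[2]); J=np.array([np.cos(p[2]),np.sin(p[2]),0])
def jx(s): return float((np.array(s['eef_pos'])-[p[0],p[1],0])@J)
def fx(n=3):
    f=[]
    for i in range(n): 
        if i: dwell(.02)
        f.append(np.array(read_state()['force']))
    return -float(np.mean(f,0)@J)
def go(x,z=.145,**k): return line_to(jig(p,(x,0,z))[0],**k)
E
python3 - <<'E'
from h import *
go(-.075,.2); go(-.075)
f0=fx(5); t=read_state()['t']; print('f0',f0,t)
for x in np.arange(-.072,-.050,.001):
    go(x,vel=.02); s=read_state(); f=fx()-f0; print(round(x*1e3,1),round(jx(s)*1e3,2),round(f,2),round(s['t'],2))
    if f>2.5: break
E
```

```text
f0 0.038623804227969946 6.5417
-72.0 -71.82 -0.13 6.84
-71.0 -70.96 -0.31 7.12
-70.0 -69.94 0.12 7.41
-69.0 -68.89 0.1 7.69
-68.0 -67.92 -0.32 7.97
-67.0 -66.9 -0.13 8.26
-66.0 -65.89 -0.15 8.54
-65.0 -65.04 0.13 8.82
-64.0 -64.35 1.95 9.11
-63.0 -63.04 2.64 9.39
```

Contact came at about -64.7. Now the first full squeeze.

```bash
cat >> h.py <<'E'
REST=-.0647
def squeeze(travels,f0,lim=9,vel=.06):
    for d in travels:
        z=.145-.003*max(d,0)/.027
        g=go(REST+d,z,vel=vel,guard=lim)
        s=read_state(); f=fx()-f0
        print(round(d*1e3,1),round((jx(s)-REST)*1e3,2),'F',round(f,2),'t',round(s['t'],2),g)
        if g or f>lim: break
def back(): go(REST-.004,vel=.06)
E
python3 - <<'E'
from h import *
back(); dwell(.1); f0=fx(5); print('f0',f0)
squeeze([.005,.01,.015,.02,.0235,.0262],f0)
back(); dwell(.1); print(fx(5),read_state()['t'])
im=read_camera('scene'); crop(im,'pics/s1.png',(350,250),200,120,4)
E
```

```text
f0 0.07487472567539817
5.0 4.98 F 4.05 t 10.14 False
10.0 9.72 F 4.74 t 10.43 False
15.0 14.77 F 4.27 t 10.71 False
20.0 19.74 F 4.36 t 10.99 False
23.5 23.06 F 5.16 t 11.28 False
26.2 25.72 F 5.17 t 11.56 False
-0.00737633261728296 12.4167
```

View pics/s1.png

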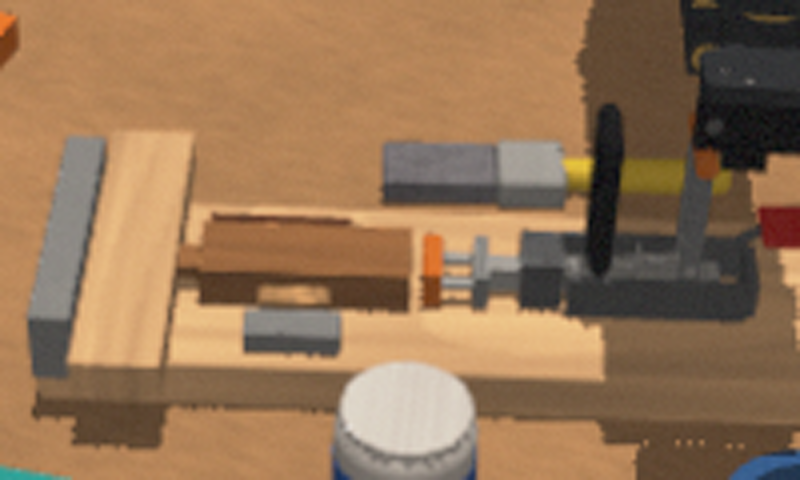

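The crop shows the foot at x=432 about 6 mm short of the rail end at x=412, and the shoulder gap at x=180-200 is about 10 mm. A second full squeeze is safe.

Run:
```python
from h import *
f0=fx(5); print('f0',f0)
squeeze([.006,.012,.016,.02,.0235,.0262],f0)
back(); dwell(.1); print(fx(5),read_state()['t'])
im=read_camera('scene'); crop(im,'pics/s2.png',(330,250),160,100,5)
```

```text
f0 -0.1041992146395908
6.0 5.96 F 3.66 t 12.85 False
12.0 11.73 F 4.12 t 13.13 False
16.0 15.62 F 4.93 t 13.42 False
20.0 19.29 F 5.85 t 13.7 False
23.5 22.48 F 6.93 t 13.98 False
26.2 25.02 F 7.33 t 14.27 False
-0.06040430746328426 15.125
```

View pics/s2.png

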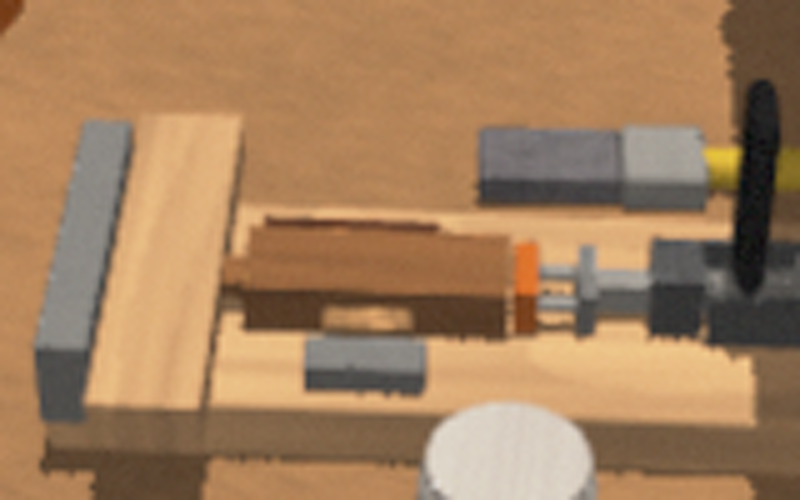

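The foot (orange, at 525) is now on the rail, and the shoulder gap (225-248) is about 9 mm. The third squeeze goes in smaller steps and stops by force.

Run:
```python
from h import *
f0=fx(5); print('f0',f0)
squeeze([.006,.01,.013,.016,.018,.02,.022,.024,.0255,.0268],f0,lim=10.5)
im=read_camera('scene'); crop(im,'pics/s3.png',(330,250),160,100,5)
back(); dwell(.1); print(fx(5),read_state()['t'])
im=read_camera('scene'); crop(im,'pics/s3b.png',(330,250),160,100,5)
```

```text
f0 -0.6548907178100165
6.0 5.95 F 3.99 t 15.56 False
10.0 9.24 F 6.51 t 15.84 False
13.0 11.98 F 6.6 t 16.12 False
16.0 14.86 F 7.36 t 16.41 False
18.0 16.73 F 7.77 t 16.69 False
20.0 18.93 F 7.03 t 16.98 False
22.0 20.78 F 7.53 t 17.26 False
24.0 22.8 F 7.07 t 17.54 False
25.5 24.35 F 7.25 t 17.82 False
26.8 25.62 F 7.25 t 18.11 False
0.01925315885654766 19.025
```

View pics/s3b.png

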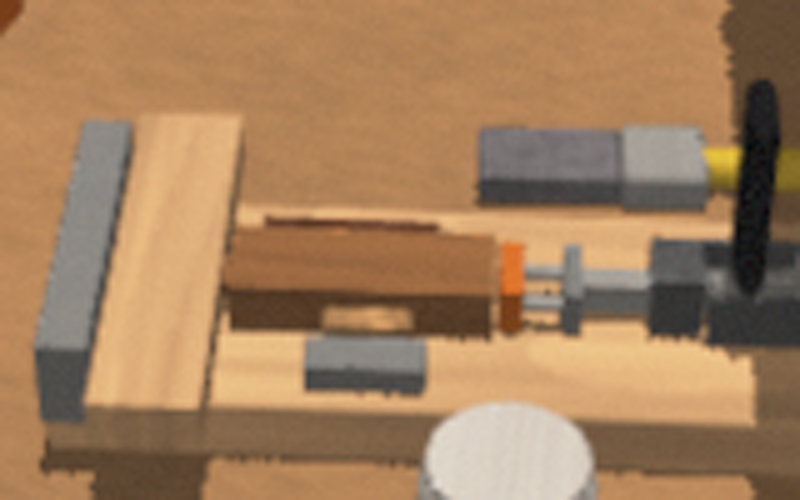

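The gap is now about 2 mm (corner at 230 against face at about 220). The next squeeze is the critical one, so fine steps, aiming for about 11.5 N at the bar.

Run:
```python
from h import *
f0=fx(10); print('f0',f0)
d=.005
log=[]
while d<.029:
    go(REST+d,.145-.003*d/.027,vel=.05,guard=12)
    f=fx(5)-f0; s=read_state(); tr=(jx(s)-REST)*1e3
    log.append((tr,f)); print(round(d*1e3,1),round(tr,2),round(f,2),round(s['t'],2))
    if f>11.3: break
    d+= .002 if f<9 else .001
im=read_camera('scene'); crop(im,'pics/s4.png',(330,250),160,100,5)
```

```text
f0 -0.11007247403448897
5.0 4.65 4.25 19.62
7.0 6.56 5.01 19.94
9.0 8.45 5.18 20.26
11.0 10.25 6.43 20.57
13.0 12.27 6.3 20.89
15.0 14.13 6.71 21.21
17.0 16.05 6.81 21.52
19.0 18.09 6.76 21.84
21.0 20.09 7.07 22.16
23.0 21.9 7.23 22.48
25.0 23.8 7.81 22.79
27.0 25.56 8.37 23.11
```

View pics/s4.png

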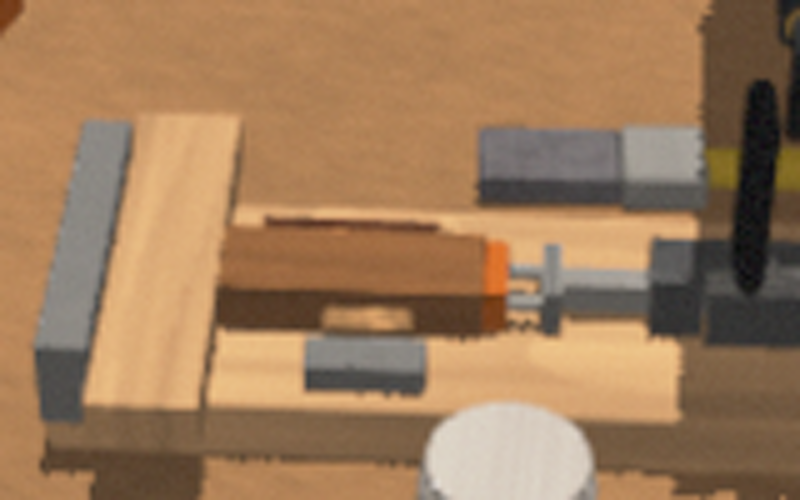

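Run:
```python
from h import *
back(); dwell(.15); f0=fx(10); print('f0',f0)
im=read_camera('scene'); crop(im,'pics/s5.png',(330,250),160,100,5)
d=.001
while d<.0101:
    go(REST+d,.145-.003*d/.027,vel=.05,guard=13)
    f=fx(5)-f0; s=read_state(); tr=(jx(s)-REST)*1e3
    print(round(d*1e3,1),round(tr,2),round(f,2),round(s['t'],2))
    if f>11.5 or tr>5: break
    d+= .001
```

```text
f0 -0.2499254519226864
1.0 0.88 2.18 24.49
2.0 1.73 2.57 24.81
3.0 2.74 4.14 25.12
4.0 3.74 5.73 25.44
5.0 4.58 5.73 25.76
6.0 5.41 6.39 26.07
```

View pics/s5.png

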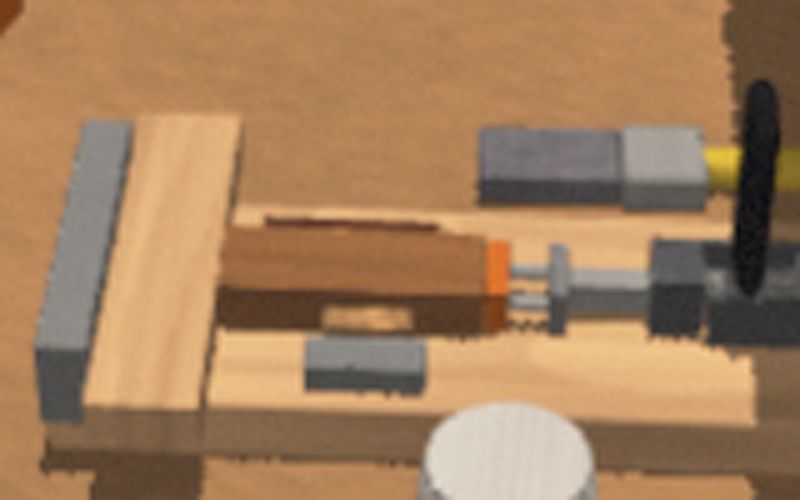

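The hold is still weak (about 4-5 N), so I'll continue this squeeze by feel.

Run:
```python
from h import *
f0=-.2
d=.0075
while d<.0200:
    go(REST+d,.145-.003*d/.027,vel=.05,guard=13)
    f=fx(5)-f0; s=read_state(); tr=(jx(s)-REST)*1e3
    print(round(d*1e3,1),round(tr,2),round(f,2),round(s['t'],2))
    if f>11.2: break
    d+= .0015 if f<9.5 else .001
im=read_camera('scene'); crop(im,'pics/s6.png',(330,250),160,100,5)
```

```text
7.5 6.73 7.02 26.39
9.0 8.1 7.56 26.71
10.5 9.42 7.62 27.02
12.0 10.81 8.35 27.34
13.5 12.39 8.16 27.66
15.0 13.53 9.14 27.98
16.5 14.89 9.83 28.29
17.5 15.71 10.22 28.61
18.5 16.58 10.78 28.93
19.5 17.47 10.87 29.24
```

View pics/s6.png

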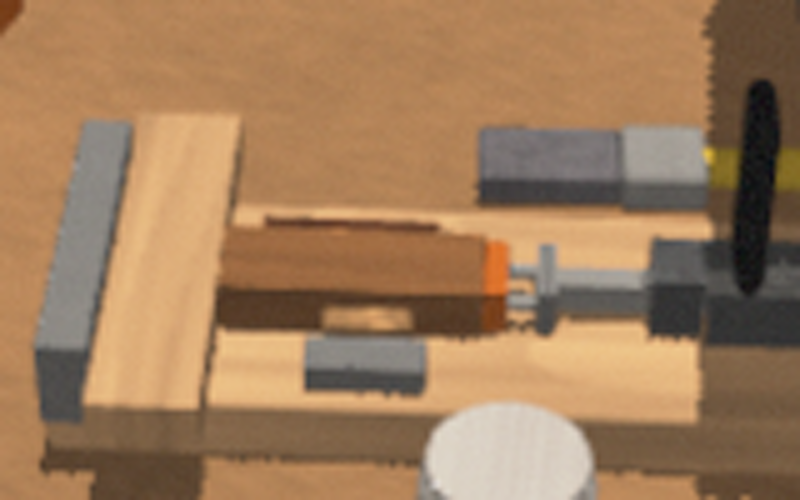

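Run:
```python
from h import *
f0=-.2
d=.0205
go(REST+d,.145-.003*d/.027,vel=.05,guard=13)
f=fx(6)-f0; s=read_state(); print((jx(s)-REST)*1e3,f)
back(); dwell(.2); print(fx(5),read_state()['t'])
im=read_camera('scene'); crop(im,'pics/s7.png',(330,250),160,100,5); 
for n in ['rail_shoulder','mortise_mouth','rail_end','foot_face']: print(n,[(round(x['score'],2),np.round(x['uv'],1)) for x in pinpoint('scene',n)][:3])
```

```text
18.34922261816955 11.474159284615826
-0.18086640357639855 30.45
rail_shoulder [(0.86, array([222.3, 222.5])), (0.68, array([293.6, 253.5])), (0.68, array([235.2, 358.2]))]
mortise_mouth [(0.74, array([295.5, 253.7]))]
rail_end [(0.98, array([256.9, 311.9])), (0.59, array([248.4, 197.3]))]
foot_face [(0.57, array([344.8, 257.2]))]
```

View pics/s7.png

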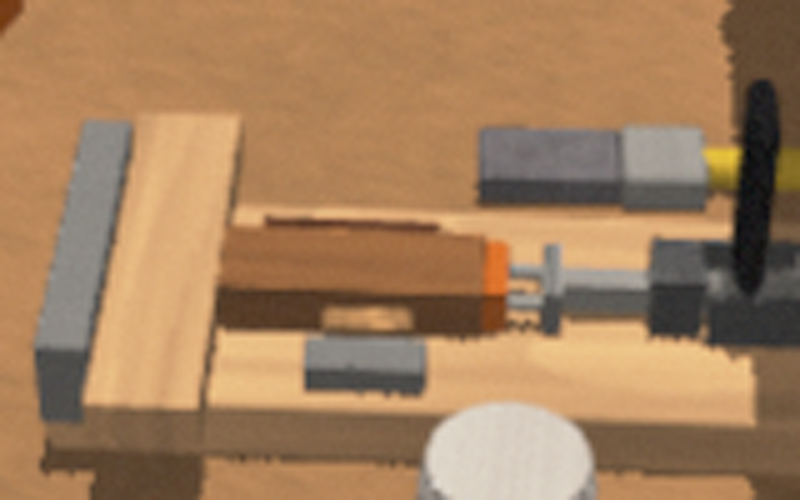

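Run:
```python
import cv2,numpy as np
I={k:cv2.imread(f'pics/{k}.png',0).astype(np.float32) for k in ['s2','s3','s3b','s4','s5','s6','s7']}
t=I['s5'][240:345,540:578]
t2=I['s7'][250:330,480:515] 
for k,im in I.items():
    def m(t,y0,x0,x1,oy=5):
        r=cv2.matchTemplate(im[y0-oy:y0+t.shape[0]+oy,x0:x1],t,cv2.TM_CCOEFF_NORMED); _,v,_,l=cv2.minMaxLoc(r)
        row=r[l[1]]; i=l[0]
        if 0<i<len(row)-1: i+= .5*(row[i-1]-row[i+1])/(row[i-1]-2*row[i]+row[i+1])
        return round(i+x0,2),round(v,2)
    print(k,m(t,240,510,645),m(t2,250,450,560))
```

```text
s2 (np.float32(567.78), 0.97) (np.float32(513.33), 0.93)
s3 (np.float32(546.7), 0.98) (np.float32(490.2), 0.97)
s3b (np.float32(554.04), 0.98) (np.float32(498.16), 0.93)
s4 (np.float32(533.6), 0.96) (np.float32(479.92), 1.0)
s5 (np.float32(540.0), 1.0) (np.float32(481.43), 0.98)
s6 (np.float32(528.4), 0.97) (np.float32(479.94), 1.0)
s7 (np.float32(533.49), 0.96) (np.float32(480.01), 1.0)
```

Tracking the plate and foot in the crops gives three readings:
- **Rail home:** the foot stands still at 480.0 under 8 to 11.5 N at the bar, so the rail is home.
- **Foot spring:** with the trigger released it is compressed about 2.1 mm, which is a hold of about 9 N.
- **Cross-check:** force at the bar less one tooth of fallback also gives 9-10 N. The peak was about 17 N, below 22 N.

Next I'll press the tab.

Run:
```python
from h import *
dwell(.8)
go(-.098,.145,vel=.1); go(-.098,.112,vel=.1); dwell(.1)
def fz(n=5):
    o=[]
    for i in range(n): o.append(read_state()['force'][2]); dwell(.02)
    return float(np.mean(o))
f0=fz(); z=.109
while z>.088:
    g=go(-.098,z,vel=.05,guard=20); f=fz(3)-f0; s=read_state()
    print(round(z*1e3,1),round(s['eef_pos'][2]*1e3,2),round(f,2),g,round(s['t'],2))
    if f>18 or g: break
    z-=.0015
im=read_camera('scene'); crop(im,'pics/t1.png',(360,250),200,120,4)
dwell(1.5); im=read_camera('scene'); crop(im,'pics/t2.png',(360,250),200,120,4)
```

```text
109.0 109.01 -0.11 False 32.91
107.5 107.48 -0.27 False 33.21
106.0 106.06 1.8 False 33.51
104.5 104.7 3.4 False 33.81
103.0 103.34 5.81 False 34.11
101.5 102.19 9.69 False 34.41
100.0 101.02 13.5 False 34.71
98.5 99.18 7.77 False 35.01
97.0 97.72 8.56 False 35.31
95.5 96.3 8.75 False 35.61
94.0 95.61 18.73 False 35.91
```

View pics/t2.png

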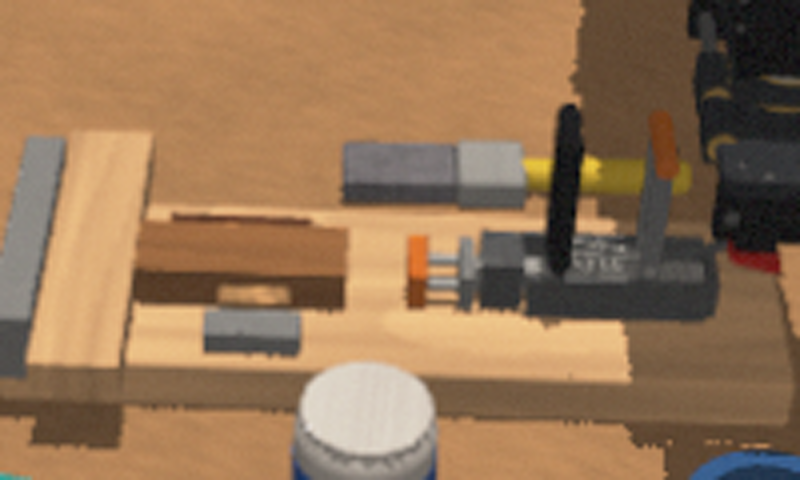

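The foot (at 418) has drawn fully back and is about 30 mm clear of the rail (end at 347). I'll let go, back away and check.

Run:
```python
from h import *
dwell(.5)
go(-.098,.145,vel=.1); go(-.098,.26,vel=.15); dwell(.3)
s=read_state(); print(s['t'],s['force'])
im=read_camera('scene'); crop(im,'pics/f1.png',(340,260),250,150,3.2)
print([(round(x['score'],2),np.round(x['uv'],1)) for n in ['paint_tin','tape_roll','brush'] for x in pinpoint('scene',n)[:1]])
im=read_camera('top'); crop(im,'pics/f2.png',(270,270),220,150,3.4)
```

```text
39.8833 [ 0.30659435 -0.74410804 -0.47596875]
[(0.65, array([350.6, 322. ])), (0.84, array([453.6, 325.7])), (0.9, array([389.5, 237.6]))]
```

View pics/f1.png

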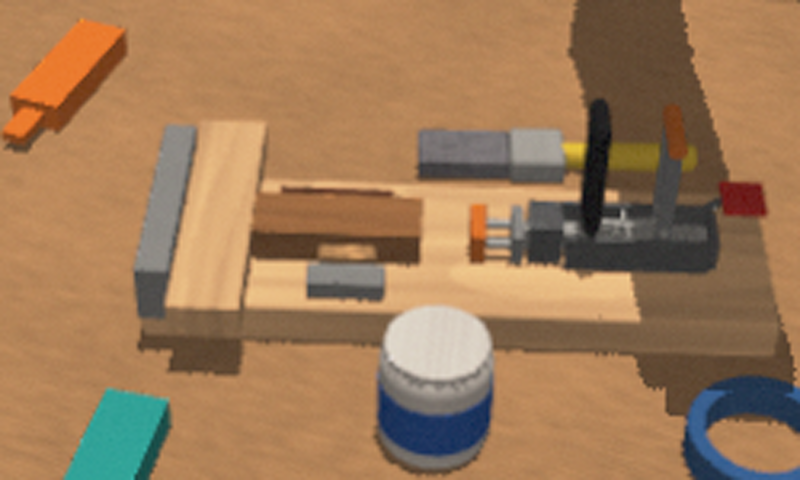

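View pics/f2.png

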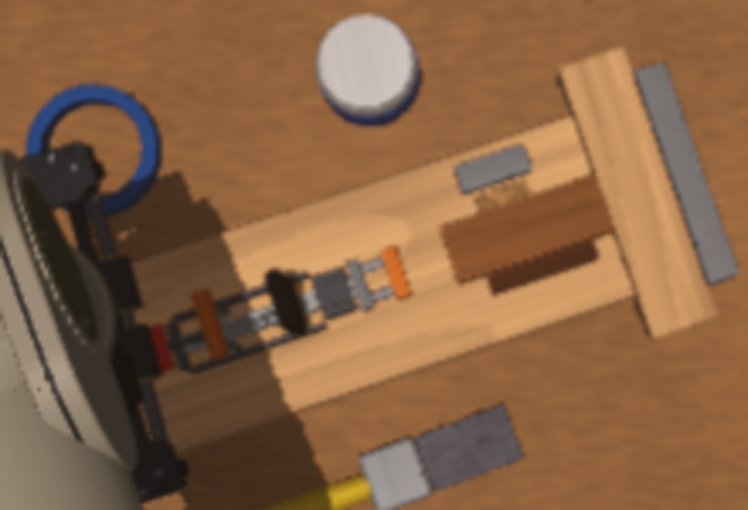

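Both pictures show the rail shoulder flush on the crosspiece (scene crop x≈253, top crop (605,205)). The foot is about 28 mm clear, the tab and trigger are back at rest, and the tin, tape and brush haven't moved. Handing in.

Run:
```python
from rig import *
print(finish_job(), read_state()['t'])
```

```text
the job is handed in; nothing more can be done
the job is handed in; nothing more can be done
```

The corner is closed, the clamp held the rail by itself, and the foot is now backed well clear. I handed the job in at about 40 s of the 72 s allowed.

- **Squeezing:** I pushed the trigger bar from behind with closed fingers: four near-full squeezes, then one part squeeze stopped at 11.5 N at the bar. That corresponds to a peak of about 17 N on the rail, under the 22 N limit.
- **Hold:** With the trigger let go, the clamp held at about 9 N. That figure is an estimate from the foot spring's compression in the pictures and from the bar force, not a direct reading; the two agreed.
- **Release:** I pressed the tab fully down and held it for over 2 s, then let go and lifted away.

**Last checks:**
- The rail looks flush on the crosspiece, and the foot did not move on under the final load.
- The foot is about 28 mm clear of the rail.
- The tab and trigger are back at rest, and the tin, tape and brush are where they were.
- **What disagreed:** my near-full squeezes probably stopped just short of the third tooth. They moved the bar about 6 mm each instead of 9, so it took more squeezes than planned.
- **Not measured finely:** the scene camera resolves only about 2 mm per pixel, so the 0.5 mm home gap rests on the foot standing still rather than on a measured gap.

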